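Put the forge tools back on their own outlines

TASK

The last class in the forge put three tools back on the wrong panels of the shadow board: the cross-peen hammer, the scroll wrench and the flat square each lie on another tool's outline. Lay each one flat and squarely on its own black outline, the way round the outline shows, moving one tool at a time, setting it down without dropping it and never letting one tool touch another. The bare rubber mat is free for parking a tool on the way; leave the tin, the tape measure and the forged ring where they are.

Things in the scene. Friction and masses are not known exactly. Their poses are not given: they have to be found in the camera images.
- hammer: Cross-peen hammer on its side: dark steel head, pale wood handle; 258 mm, 0.6 kg. Origin: underside, mid-width, at the best grip, close behind the head; x along the handle to the head, z up. Handle x -200 to +30 mm, at the origin 22 wide (y), between 3 and 23 mm high; butt 29 wide, 26 high. Head at x +45: 30 wide, 26 high, y -52 (wedge peen) to +48 mm (round face).
- wrench: Scroll wrench lying flat: dark steel bar 16 mm square, 250 mm long, two round 16 mm pegs standing out sideways near one end like a letter F; all 16 mm high, 0.6 kg. Origin: underside, mid-width of the bar, at the best grip (centre of mass); x along the bar to the pegged end, z up. Bar x -145 to +105 mm; pegs at x +52 and +97, out to y +53 mm.
- square: Blacksmith's flat square lying flat: an L of bright steel, 8 mm thick, 0.6 kg. Origin: underside, mid-width of the long leg, at the best grip (level with the centre of mass); x along the long leg to the corner, z up. Long leg 30 mm wide (y -15 to +15), x -150 to +100 mm; short leg x +70 to +100, out to y +95 mm.
- hammer_panel: Place of the hammer: fixed white sheet, 290 x 130 x 4 mm, with the hammer's black outline. Origin: centre of the underside; x along its length, the way the outline's head points; z up. With the hammer exactly on its outline, its origin is at x +70, y 0, z +4 mm in this frame and the x axes are parallel.
- wrench_panel: Place of the scroll wrench: fixed white sheet, 300 x 90 x 4 mm (the narrowest), with the wrench's black F outline. Origin: centre of the underside; x along its length, to the outline's pegged end; z up. With the wrench exactly on its outline, its origin is at x +30, y -22, z +4 mm in this frame and the x axes are parallel.
- square_panel: Place of the flat square: fixed white sheet, 300 x 140 x 4 mm (the widest), with the square's black L outline. Origin: centre of the underside; x along its length, to the corner of the L; z up. With the square exactly on its outline, its origin is at x +35, y -40, z +4 mm in this frame and the x axes are parallel.
- mat: Bare black rubber mat, 290 x 130 x 4 mm, fixed, empty at the start: the free spot. Origin: centre of the underside; x along its length, z up. The panels and the mat lie side by side in any order, 220 mm apart, x axes roughly away from the robot. At the start each panel carries one tool, that of another panel, its x within about 7 degrees of the panel's.
- tin: Bystander: round metal tin of chalk, 46 mm across, 28 mm high, standing loose between two of the panels (at their near, handle end). Origin: centre of the underside.
- tape: Bystander: black tape measure, about 43 x 34 x 36 mm high, standing loose between two of the panels (near end). Origin: middle of the underside.
- ring: Bystander: forged dark steel ring, 48 mm across, 12 mm high, lying loose between two of the panels (near end). Origin: its centre, on the underside.

How it is judged:
By the outcome, as a careful person would: the job done as asked, in the order asked, and still so for the second after the job is handed in, with the robot touching nothing.
It also fails if it takes over 112 s, if anything falls off the work surface, if the arm or the gripper's body presses on something with over 40 N, if the wrist force passes 120 N, or if a joint passes its speed limit or range.

ROBOT

A 7-joint arm with a two-finger parallel gripper is mounted at the origin on the work surface. World frame = base frame: x ahead of the robot, y to its left, z up, the work surface at z = 0. Lengths are in m, angles in rad, forces in N, time in s.
With the tool pointing down it reaches from about 0.35 to 0.9 m from the base axis. Payload 8.1 kg.
Tool frame: the origin (TCP) lies at the centre of the arm's flange, where the gripper is bolted on; the fingertips stand 178 mm ahead of it and the grasp point (between the pads) lies 159 mm ahead of it; x points along the fingers, z is the direction in which the jaws open and shut, and the axes are right-handed (so a half turn about x gives the same grasp; the last joint's range is limited). The gripper opens to 92 mm and grips with 3 to 60 N. Pads are 19 mm wide; open, the fingers measure 130 mm over their backs; the gripper's body (75 mm by 190 mm) begins 47 mm behind the grasp point.
Start: joints at [-1.398, 0.434, 0.025, 1.573, -0.012, 1.134, -0.075], TCP at [0.17, 0.601, 0.405] pointing down, gripper open.
Joint ranges: [-2.62, 2.62], [-0.44, 2.09], [-1.27, 1.32], [0.08, 2.57], [-1.32, 4.46], [0.12, 2], [-2.74, 2.74]. Speed limits (rad/s): [2.22, 2.22, 3.01, 3.01, 3.14, 3.14, 3.14].

INTERFACE

Orientations are given as a rotation vector (axis times angle).
In Python, from cell import arm, get_image, search_frame, pinpoint gives the robot as it stands.
- The arm moves only by the tool arm_command, never from a script. Its argument "motion" is a list of rows, each a list of 7 numbers: the finger opening in mm, from 0 to 91.8, then the shift along the tool's x, y, z in mm, then the turn, a rotation vector about the tool's x, y, z in degrees. In form: [[fingers, x, y, z, ax, ay, az], ...]. A call has 1 to 5 rows; each row shifts and turns the commanded pose from where the row before left it, along the tool's axes as they then stand; what a row does not reach is not made up. A row lasts 1/8 s, in which the tool goes at most 62.5 mm and 10.7 degrees, less where a joint would pass 70% of its speed; a pose out of reach is approached as far as the arm can. A call with a gripper value outside its range is refused whole. The fingers move at their own pace and stop on an object; "newtons" is the grip in N (left out, the last holds). Time passes only in rows, so rows that do not move let the fingers close. It gives the time, the measured TCP pose, the force and the opening at its end, in the units of the state.
- arm.observe(): the state, without advancing time (a new reading comes with each control period).
- get_image(name): name is "side" or "top"; returns a dict with "frame" (384x512x3 uint8, red, green, blue), "range_z" (384x512 float32, m along the optical axis (not along the pixel's ray), 0 where there is no reading), "K" (3x3 intrinsics, pixels), "origin" and "rotation" of the camera in the world. Camera axes: x right, y down, z forward; pixel columns grow to the right and rows downward; lengths in m; the calibration is good to about 2 mm. A picture is of the moment at which its call begins.
- arm.sign_off(): hands the job in, once; it reports no verdict.
Trained networks look in the newest picture that a camera, given by its name, has taken for a name from the list of things; names that differ only in an ending like _2 or _b are one class to them, and where a whole thing is asked for, a point or a joint stands for the part that bears it (a point fixed in the world has none). Each returns a list of dicts, best first, with "p" (0 to 1); they miss things now and then, are a little off and sometimes report something else, mostly with a low value. They report only what shows in the picture. A call takes as long as a camera call.
- search_frame(camera, target): "point" ([x, y, z] in m, in world coordinates, good to about 4 mm: the middle of the surface that is visible of it).
- pinpoint(camera, target): "point" ([x, y, z] in m, in world coordinates, good to about 4 mm: a listed point, or the origin of a listed thing).
The state is a dict: "clock": time; "joints": joint angles; "dq": joint speeds; "joint_efforts": joint torques, N m; "position": TCP position; "ee_rot": TCP orientation; "force": force on the tool from outside, world axes, zero at the start; "ft_torque": the same for the moment, N m; "width": opening from 0.0 (shut) to 1.0 (fully open).
Only numpy, scipy, OpenCV 4.12 (cv2) and the standard library are available. Lean on these libraries where they do the work, as an engineer would, in place of code of your own. Each camera call takes 0.05 s, during which the arm holds its last target. There are 200 camera calls.

## Working session

There is one attempt and no reset: what is moved stays moved. The work goes in short steps, Python scripts to look and compute and a tool call to move; the robot and the scene stay as the last step left them, time stands still between calls to the robot, and variables do not carry over. Pictures are saved under pics/ and viewed, about 12 in all and at most 16, crops included, and the job is handed in when it is done.

Besides the shell and the picture viewer there is one more tool, called by a JSON object that holds its "method" and its "body", one argument or row to a line. arm_command: Moves the arm, as the interface text tells. Its arguments: {"type":"object","properties":{"motion":{"type":"array"},"newtons":{"type":"number"}},"required":["motion"]}

```bash
ls; mkdir -p pics
python3 - <<'E'
from cell import arm,get_image
import cv2,numpy as np
s=arm.observe();print(s)
for n in("top","side"):
    d=get_image(n);cv2.imwrite(f"pics/{n}0.png",cv2.resize(d["frame"][:,:,::-1],(800,600),interpolation=cv2.INTER_CUBIC))
    print(n,d["K"].tolist(),np.round(d["origin"],3),np.round(d["rotation"],3).tolist())
E
```

```text
pics
{'clock': 0.0, 'joints': array([-1.39760546,  0.43521811,  0.02495867,  1.57411663, -0.01164255,
        1.1339687 , -0.07511964]), 'dq': array([ 0.00094382, -0.0001313 ,  0.00067021, -0.0006438 , -0.00023518,
        0.00142054,  0.0013626 ]), 'joint_efforts': array([-9.93828835e-04, -6.67842221e+01,  9.84621719e-01, -3.14453638e+01,
       -6.04641368e-02,  4.30758926e-02,  1.74804127e-04]), 'position': array([0.17014524, 0.60114951, 0.40394003]), 'ee_rot': array([-1.00462549,  1.32838851,  1.0029268 ]), 'force': array([-0.12455607,  0.06745734,  0.46935151]), 'ft_torque': array([-0.03793692,  0.00713353, -0.03624034]), 'width': 0.9992614250641216}
top [[482.2730960894935, 0.0, 259.26349149524594], [0.0, 482.2730960894935, 188.03761102571784], [0.0, 0.0, 1.0]] [ 0.25  -0.038  1.298] [-2.155, 2.097, -0.202]
side [[454.84713998167126, 0.0, 254.58839348558368], [0.0, 454.84713998167126, 192.26977065709363], [0.0, 0.0, 1.0]] [-0.007 -0.782  0.679] [-2.088, 0.63, -0.325]
```

View pics/top0.png

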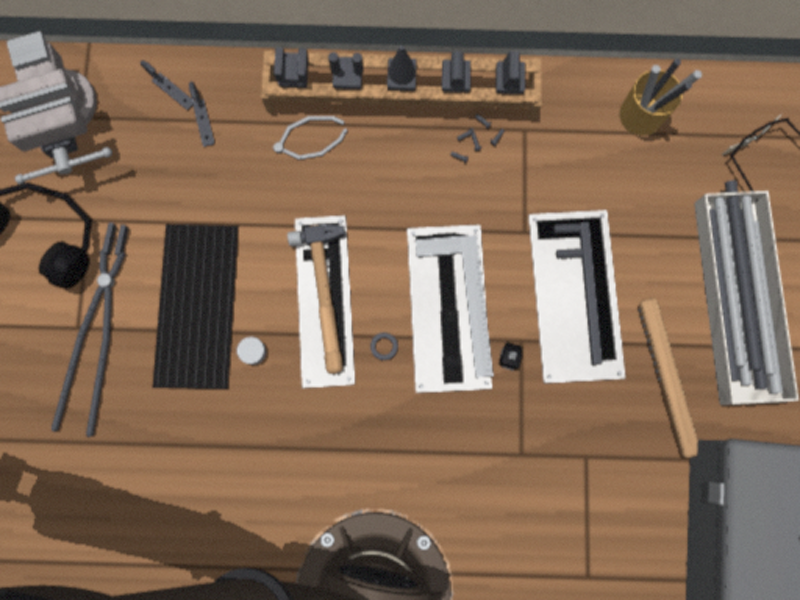

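View pics/side0.png

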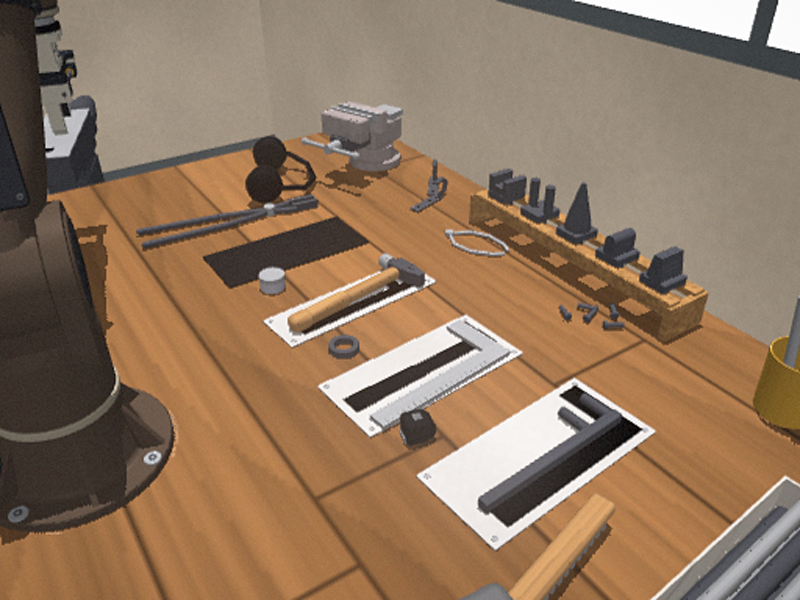

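The top view, left to right (x up, y left), shows the bare mat (195,305), the wrench panel carrying the hammer (325,300), the hammer panel carrying the square (450,308), and the square panel carrying the wrench (577,295). The tin is at (251,350), the ring at (384,347) and the tape at (511,355). The side view agrees. Next I'll fit the poses from a rectified top view and the depth.

```bash
cat > h.py <<'E'
import cv2,numpy as np
from scipy.spatial.transform import Rotation as R
from cell import arm,get_image,search_frame,pinpoint
def cam(n):
    d=get_image(n);d["R"]=R.from_rotvec(d["rotation"]).as_matrix();return d
def heights(d):
    v,u=np.mgrid[0:384,0:512];z=d["range_z"]
    p=np.stack([(u-d["K"][0,2])/d["K"][0,0]*z,(v-d["K"][1,2])/d["K"][1,1]*z,z],-1)
    P=p@d["R"].T+d["origin"];P[z==0]=np.nan;return P
def plane(d,uv,h):
    uv=np.asarray(uv,float).reshape(-1,2)
    r=np.c_[(uv-d["K"][:2,2])/d["K"][0,0],np.ones(len(uv))]@d["R"].T
    return (d["origin"]+r*((h-d["origin"][2])/r[:,2])[:,None])[:,:2]
def proj(d,P):
    q=(np.asarray(P)-d["origin"])@d["R"];return q[:,:2]/q[:,2:]*d["K"][0,0]+d["K"][:2,2]
X0,X1,Y0,Y1=.25,.75,-.5,.55
def ortho(d,h,s=1000): # rows: x from X1 down, cols: y from Y1 down, 1 mm/px
    W=np.array([[X1,Y1,h],[X1,Y0,h],[X0,Y0,h],[X0,Y1,h]])
    H=cv2.getPerspectiveTransform(proj(d,W).astype(np.float32),np.float32([[0,0],[(Y1-Y0)*s,0],[(Y1-Y0)*s,(X1-X0)*s],[0,(X1-X0)*s]]))
    return cv2.warpPerspective(d["frame"],H,(int((Y1-Y0)*s),int((X1-X0)*s)),flags=cv2.INTER_CUBIC)
E
python3 - <<'E'
from h import *
d=cam("top");P=heights(d)
h=P[...,2]
x,y=P[...,0],P[...,1]
reg=lambda a,b,c,e:(x>a)&(x<b)&(y>c)&(y<e)
o=ortho(d,.004)
cv2.imwrite("pics/o.png",cv2.resize(o[:,:,::-1],(800,381)))
w=reg(.25,.35,-.1,.1);print("wood",np.nanmean(h[w]),np.nanstd(h[w]))
hm=np.clip(np.nan_to_num(h)*1000*6,0,255).astype(np.uint8)
cv2.imwrite("pics/h.png",cv2.resize(hm[120:260,90:410],(800,350),interpolation=cv2.INTER_NEAREST))
# white panels
f=d["frame"].astype(int);m=((f.min(2)>200)).astype(np.uint8)
n,l,st,c=cv2.connectedComponentsWithStats(m)
for i in range(1,n):
    if st[i,4]>300:
        v,u=np.nonzero(l==i);q=plane(d,np.c_[u,v],.004).astype(np.float32)
        print(st[i],cv2.minAreaRect(q))
for t in("hammer","wrench","square","hammer_panel","wrench_panel","square_panel","mat","tin","tape","ring"):
    print(t,[(np.round(a["point"],3).tolist(),round(a["p"],2)) for a in pinpoint("top",t)[:2]])
E
```

```text
wood -1.6680754368819892e-05 0.00308627576724354
[ 339  135   61  109 3320] ((0.5013028383255005, -0.3374883532524109), (0.29635149240493774, 0.13852636516094208), 4.81289529800415)
[ 261  145   54  106 2464] ((0.47252655029296875, -0.11498074978590012), (0.28814226388931274, 0.1285487413406372), 4.4131059646606445)
[ 190  153   37   95 1519] ((0.45780032873153687, 0.10027746856212616), (0.25559642910957336, 0.08859113603830338), 5.400916576385498)
hammer [([0.546, 0.119, 0.001], 0.95)]
wrench [([0.527, -0.354, 0.003], 0.57), ([0.502, -0.155, 0.007], 0.37)]
square [([0.502, -0.158, 0.008], 0.6)]
hammer_panel [([0.472, -0.109, -0.002], 0.6)]
wrench_panel [([0.479, 0.108, 0.002], 0.7)]
square_panel [([0.5, -0.339, -0.001], 0.68)]
mat [([0.463, 0.328, 0.005], 0.92)]
tin [([0.386, 0.22, 0.001], 0.8), ([0.502, -0.155, 0.004], 0.17)]
tape [([0.387, -0.216, -0.001], 0.6)]
ring [([0.399, -0.004, -0.001], 0.45)]
```

View pics/h.png

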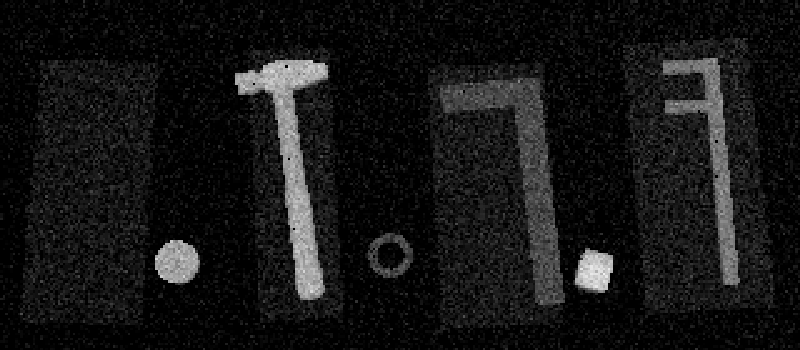

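The height map separates all three tools cleanly from the panels, all with heads toward +x. I'll fit the tool poses to the depth and the panel poses to the colour, using the known dimensions.

```bash
cat >> h.py <<'E'
from scipy.optimize import least_squares
from scipy.ndimage import binary_dilation
def box(q,x0,x1,y0,y1):
    a=np.abs(q-[(x0+x1)/2,(y0+y1)/2])-[(x1-x0)/2,(y1-y0)/2]
    return np.hypot(*np.maximum(a,0).T)+np.minimum(a.max(1),0)
mn=np.minimum
def handle(q):
    w=np.interp(q[:,0],[-.2,.03],[.0145,.0105]);a=np.c_[np.abs(q[:,0]+.085)-.115,np.abs(q[:,1])-w]
    return np.hypot(*np.maximum(a,0).T)+np.minimum(a.max(1),0)
S={"hammer":lambda q:mn(handle(q),box(q,.03,.06,-.052,.048)),
"wrench":lambda q:mn(box(q,-.145,.105,-.008,.008),mn(box(q,.044,.06,0,.053),box(q,.089,.105,0,.053))),
"square":lambda q:mn(box(q,-.15,.1,-.015,.015),box(q,.07,.1,-.015,.095))}
PAN={"hammer":(.29,.13,.07,0.),"wrench":(.3,.09,.03,-.022),"square":(.3,.14,.035,-.04)}
HT={"hammer":.024,"wrench":.016,"square":.008}
def loc(p,t): c,s=np.cos(t[2]),np.sin(t[2]);return (p-t[:2])@np.array([[c,-s],[s,c]])
sg=lambda d,w:1/(1+np.exp(np.clip(d/w,-40,40)))
def multi(fun,t0):
    best=None
    for da in(-.06,0,.06):
        r=least_squares(fun,np.add(t0,[0,0,da]),loss="soft_l1",f_scale=1.,x_scale=[.01,.01,.05],diff_step=1e-4)
        if best is None or r.cost<best.cost:best=r
    return best
def fit_tool(d,n,t0,base=.004):
    """t0 pose guess of tool; depth fit. base=height of support"""
    P=heights(d);h=P[...,2];zt=base+HT[n]
    v,u=np.nonzero((np.hypot(P[...,0]-t0[0],P[...,1]-t0[1])<.24)&(np.abs(P[...,1]-t0[1])<.11)&np.isfinite(h))
    H=h[v,u]; p=plane(d,np.c_[u,v],zt)
    k=H<.1;p,H,uv=p[k],H[k],np.c_[u,v][k]
    s=S[n]
    def f(t):
        m=sg(s(loc(p,t)),.0012);A=np.c_[m*(zt)+(1-m)*.003]
        return (A[:,0]-H)/.004
    r=multi(f,t0);return r.x,r.cost/len(H)
def fit_panel(d,n,t0,masktools=True):
    """panel pose from colour, pixels raised by tools masked out"""
    P=heights(d);L,W,ox,oy=PAN[n]
    g=cv2.cvtColor(d["frame"],cv2.COLOR_RGB2GRAY).astype(float)
    v,u=np.mgrid[0:384,0:512];uv=np.c_[u.ravel(),v.ravel()];p=plane(d,uv,.004)
    bad=binary_dilation(cv2.GaussianBlur(np.nan_to_num(P[...,2]).astype(np.float32),(3,3),0)>.0085,iterations=2)
    k=(box(loc(p,t0),-L/2-.02,L/2+.02,-W/2-.02,W/2+.02)<0)&~bad.ravel()
    p,G=p[k],g.ravel()[k];s=S[n]
    def mod(t):
        q=loc(p,t);a=sg(box(q,-L/2,L/2,-W/2,W/2),.0008);b=sg(s(q-[ox,oy]),.0008)
        A=np.c_[1-a,a*(1-b),a*b];c=np.linalg.lstsq(A,G,rcond=None)[0];return A@c,c
    r=multi(lambda t:(mod(t)[0]-G)/15,t0);return r.x,r.cost/len(G),mod(r.x)[1]
def goal(n,tp):
    c,s=np.cos(tp[2]),np.sin(tp[2]);_,_,a,b=PAN[n];return np.array([tp[0]+c*a-s*b,tp[1]+s*a+c*b,tp[2]])
E
cat > m.py <<'E'
from h import *
d=cam("top");np.set_printoptions(suppress=True,precision=4)
T={"hammer":[.546,.117,.1],"wrench":[.527,-.354,.07],"square":[.5,-.158,.07]}
Pn={"hammer":[.472,-.112,.077],"wrench":[.475,.104,.07],"square":[.5,-.338,.084]}
o=d["frame"].copy()
def draw(n,t,h,col):
    g=np.stack(np.meshgrid(np.linspace(-.22,.13,701),np.linspace(-.11,.11,441)),-1).reshape(-1,2)
    q=g[np.abs(S[n](g))<.0004];c,s=np.cos(t[2]),np.sin(t[2]);w=q@np.array([[c,s],[-s,c]])+t[:2]
    global big
    for a in proj(d,np.c_[w,np.full(len(w),h)]):
        b=((a-[90,110])*2.5+1.25).astype(int)
        if 0<=b[1]<big.shape[0] and 0<=b[0]<big.shape[1]:big[b[1],b[0]]=col
big=cv2.resize(o[110:270,90:410],(800,400),interpolation=cv2.INTER_CUBIC)
for n in T:
    t,c=fit_tool(d,n,T[n]);p,e,l=fit_panel(d,n,Pn[n]);G=goal(n,p)
    print(n,t[:2],np.degrees(t[2]),round(c,2),"| panel",p[:2],np.degrees(p[2]),round(e,2),l,"| goal",G[:2],np.degrees(G[2]))
    draw(n,t,.004+HT[n],(0,255,0));draw(n,G,.004,(255,0,0))
cv2.imwrite("pics/fit.png",big[:,:,::-1])
E
python3 m.py
```

```text
hammer [0.5456 0.1123] 10.61023949248248 0.46 | panel [ 0.4736 -0.1144] 4.4357426091236345 0.39 [119.3364 226.3305  23.7564] | goal [ 0.5434 -0.1089] 4.4357426091236345
wrench [ 0.5206 -0.3574] 4.149488975883951 0.42 | panel [0.4801 0.1023] 5.475968979701234 0.32 [122.4018 229.7774  23.0876] | goal [0.5121 0.0833] 5.475968979701234
square [ 0.5002 -0.1591] 6.753019704225669 0.4 | panel [ 0.5018 -0.3379] 4.860344214307023 0.34 [119.3726 226.9002  10.0286] | goal [ 0.5401 -0.3748] 4.860344214307023
```

View pics/fit.png

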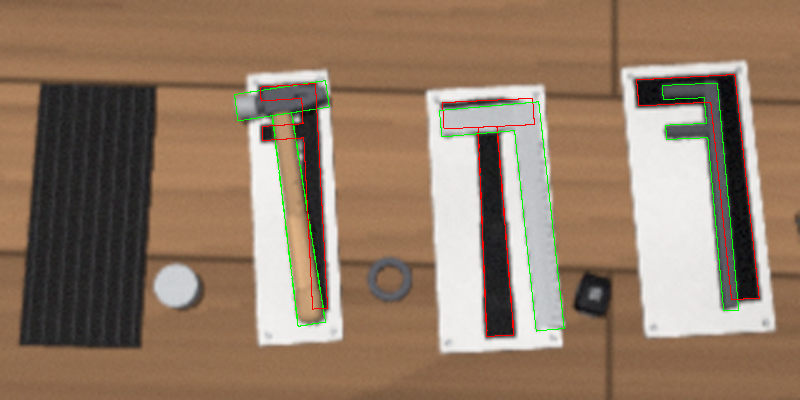

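The fits are good: the green tool edges and red outlines match the picture to within about 1 px. The order will be hammer → mat, wrench → its panel, square → its panel, hammer → its panel. Next is a planner that gives tool-axis rows.

```bash
cat > plan.py <<'E'
import sys,numpy as np
from scipy.spatial.transform import Rotation as R
from cell import arm
# plan.py x y gz yaw_deg n : grasp-point target gz = fingertip height (m); n rows; from measured pose
def Rt(yaw,flip):
    a=np.radians(yaw);z=np.array([-np.sin(a),np.cos(a),0])*flip;x=np.array([0,0,-1.]);return np.c_[x,np.cross(z,x),z]
def plan(x,y,tip,yaw,st=None):
    s=st or arm.observe();p=np.array(s["position"]);Q=R.from_rotvec(s["ee_rot"]).as_matrix()
    M=min((Rt(yaw,f) for f in(1,-1)),key=lambda m:R.from_matrix(Q.T@m).magnitude())
    tg=np.array([x,y,tip+.178]);d=tg-p
    return Q.T@d*1000,np.degrees(R.from_matrix(Q.T@M).as_rotvec()),s
if __name__=="__main__":
    x,y,t,a=map(float,sys.argv[1:5]);sh,rot,s=plan(x,y,t,a)
    Q=R.from_rotvec(s["ee_rot"]).as_matrix();tip=s["position"]+.178*Q[:,0]
    zz=Q[:,2]*np.sign(Q[1,2])
    print("t",round(s["clock"],2),"tip",np.round(tip,4),"yaw",round(np.degrees(np.arctan2(-zz[0],zz[1])),2),"tilt",np.round(Q[:2,0],4),"F",np.round(s["force"],1),"w",round(s["width"]*91.8,1),"q7",round(s["joints"][6],2))
    print("shift",np.round(sh,1),"turn",np.round(rot,2))
E
python3 plan.py .5456 .1123 .12 10.6
```

```text
t 0.7 tip [0.1702 0.6014 0.2267] yaw -15.81 tilt [ 0. -0.] F [0.1 0.  0.3] w 91.8 q7 -0.08
shift [ 106.7 -494.4 -368.3] turn [-26.41  -0.     0.  ]
```

{"method": "arm_command", "body": {
  "motion": [
    [60,8.9,-41.2,-30.7,0,0,0],
    [60,8.9,-41.2,-30.7,0,0,0],
    [60,8.9,-41.2,-30.7,0,0,0],
    [60,8.9,-41.2,-30.7,0,0,0],
    [60,8.9,-41.2,-30.7,0,0,0]
  ],
  "newtons": 50
}}

```text
clock: 1.32
position: [0.3275, 0.3962, 0.3602]
ee_rot: [-1.003, 1.326, 1.004]
force: [0.2, 0.6, 0.1]
width: 0.657
```

{"method": "arm_command", "body": {
  "motion": [
    [60,8.9,-41.2,-30.7,0,0,0],
    [60,8.9,-41.2,-30.7,0,0,0],
    [60,8.9,-41.2,-30.7,0,0,0],
    [60,8.9,-41.2,-30.7,0,0,0],
    [60,8.9,-41.2,-30.7,0,0,0]
  ]
}}

```text
clock: 1.95
position: [0.484, 0.1925, 0.3158]
ee_rot: [-1.004, 1.326, 1.004]
force: [-0.1, 1.2, 0.8]
width: 0.651
```

{"method": "arm_command", "body": {
  "motion": [
    [60,8.9,-41.2,-30.7,0,0,0],
    [60,8.9,-41.2,-30.7,0,0,0],
    [60,0,0,0,-8.8,0,0],
    [60,0,0,0,-8.8,0,0],
    [60,0,0,0,-8.8,0,0]
  ]
}}

```text
clock: 2.58
position: [0.5457, 0.1121, 0.2979]
ee_rot: [-1.347, 1.113, 1.347]
force: [0.7, 0.1, -0.2]
width: 0.657
```

```bash
python3 plan.py .5456 .1123 .007 10.6
```

```text
t 2.58 tip [0.5457 0.1121 0.1199] yaw 10.86 tilt [0.0001 0.0001] F [ 0.7  0.1 -0.2] w 60.3 q7 1.5
shift [1.129e+02 1.000e-01 2.000e-01] turn [0.26 0.01 0.  ]
```

{"method": "arm_command", "body": {
  "motion": [
    [60,40,0,0,0.3,0,0],
    [60,40,0,0,0,0,0],
    [60,22,0,0,0,0,0],
    [60,10,0,0,0,0,0],
    [60,0,0,0,0,0,0]
  ]
}}

```text
clock: 3.2
position: [0.5456, 0.1123, 0.1858]
ee_rot: [-1.34, 1.119, 1.341]
force: [0.0, -0.2, 0.3]
width: 0.657
```

{"method": "arm_command", "body": {
  "motion": [
    [15,0,0,0,0,0,0],
    [15,0,0,0,0,0,0],
    [15,0,0,0,0,0,0],
    [15,0,0,0,0,0,0],
    [15,0,0,0,0,0,0]
  ]
}}

```text
clock: 3.82
position: [0.5456, 0.113, 0.1863]
ee_rot: [-1.34, 1.117, 1.341]
force: [-0.5, 2.5, 4.3]
width: 0.235
```

{"method": "arm_command", "body": {
  "motion": [
    [10,-8,0,0,0,0,0],
    [10,-20,0,0,0,0,0],
    [10,-20,0,0,0,0,0],
    [10,-30,0,0,0,0,0],
    [10,0,0,0,0,0,0]
  ]
}}

```text
clock: 4.45
position: [0.5461, 0.1119, 0.2654]
ee_rot: [-1.341, 1.117, 1.338]
force: [0.2, -0.1, -7.4]
width: 0.235
```

```bash
cat > mat.py <<'E'
from h import *
d=cam("top");g=d["frame"].max(2);m=(g<62).astype(np.uint8)
v,u=np.nonzero(m);p=plane(d,np.c_[u,v],.004);k=box(p-[.463,.328],-.17,.17,-.09,.09)<0
print(cv2.minAreaRect(p[k].astype(np.float32)))
cv2.imwrite("pics/a.png",cv2.resize(d["frame"][80:280,80:420,::-1],(800,470),interpolation=cv2.INTER_CUBIC))
d=cam("side");cv2.imwrite("pics/as.png",cv2.resize(d["frame"][100:330,150:450,::-1],(780,598),interpolation=cv2.INTER_CUBIC))
E
python3 mat.py; python3 plan.py .53 .326 .08 -3.7
```

```text
((0.4506109654903412, 0.3126260042190552), (0.311888188123703, 0.14903220534324646), 0.006586924195289612)
t 4.55 tip [0.5449 0.1118 0.0851] yaw 10.28 tilt [-0.001  -0.0005] F [-0.3 -0.3 -7.6] w 21.6 q7 1.5
shift [  5.  -23.4 213.4] turn [13.98 -0.03 -0.06]
```

View pics/as.png

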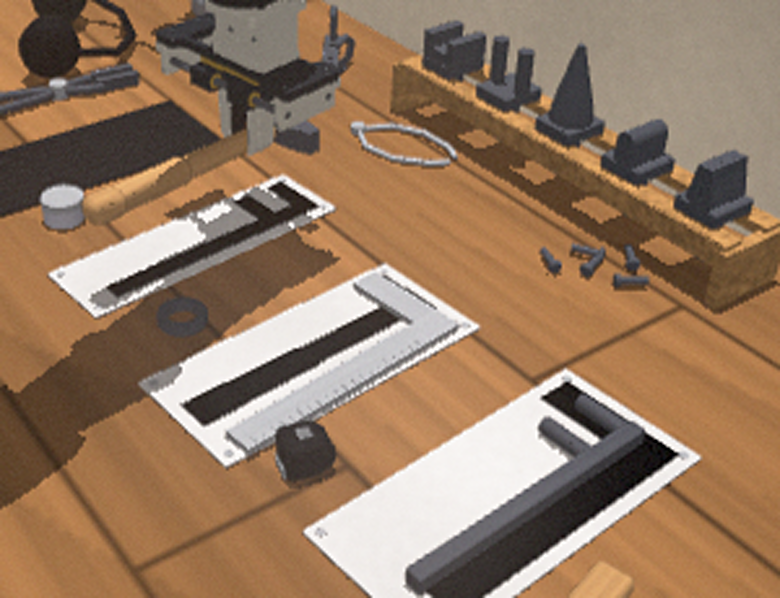

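The hammer is gripped and level at 22 mm opening, and its force matches its weight. Taking it over to the mat.

{"method": "arm_command", "body": {
  "motion": [
    [10,0,-3.6,26.6,0,0,0],
    [10,0,-4.8,36.6,0,0,0],
    [10,0,-5.2,38.6,0,0,0],
    [10,0,-5.2,38.6,0,0,0],
    [10,0,-5,37.3,0,0,0]
  ]
}}

```text
clock: 5.18
position: [0.5364, 0.2922, 0.2618]
ee_rot: [-1.34, 1.122, 1.342]
force: [0.5, 0.3, -6.1]
width: 0.234
```

{"method": "arm_command", "body": {
  "motion": [
    [10,0,-3.9,30,0,0,0],
    [10,0,0,0,5,0,0],
    [10,0,0,0,5,0,0],
    [10,0,0,0,4,0,0],
    [10,20,0,0,0,0,0]
  ]
}}

```text
clock: 5.8
position: [0.5357, 0.3216, 0.2429]
ee_rot: [-1.161, 1.24, 1.16]
force: [-0.2, -0.5, -7.7]
width: 0.233
```

```bash
python3 plan.py .535 .321 .008 -3.7
python3 - <<'E'
from h import *
d=cam("top");cv2.imwrite("pics/b.png",cv2.resize(d["frame"][80:280,60:320,::-1],(780,600),interpolation=cv2.INTER_CUBIC))
E
```

```text
t 5.8 tip [0.5357 0.3215 0.0649] yaw -3.76 tilt [ 0.0001 -0.0004] F [-0.2 -0.5 -7.7] w 21.4 q7 0.97
shift [56.9  0.7 -0.6] turn [-0.06 -0.02  0.01]
```

View pics/b.png

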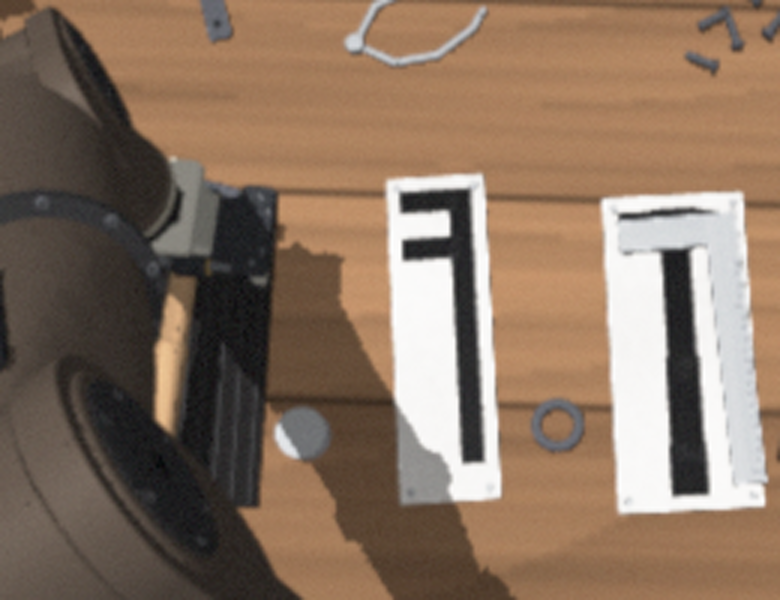

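The hammer hangs centred over the mat, with the handle at (175,350) and the mat's right edge at (270,300). Setting it down.

{"method": "arm_command", "body": {
  "motion": [
    [10,30,0,0,0,0,0],
    [10,16,0,0,0,0,0],
    [10,6,0,0,0,0,0],
    [10,3,0,0,0,0,0],
    [10,1,0,0,0,0,0]
  ]
}}

```text
clock: 6.48
position: [0.536, 0.3217, 0.1885]
ee_rot: [-1.161, 1.238, 1.161]
force: [0.4, -1.0, -6.8]
width: 0.235
```

{"method": "arm_command", "body": {
  "motion": [
    [10,0.5,0,0,0,0,0],
    [10,0.5,0,0,0,0,0],
    [10,0,0,0,0,0,0]
  ]
}}

```text
clock: 6.85
position: [0.5357, 0.3216, 0.1872]
ee_rot: [-1.161, 1.239, 1.161]
force: [0.3, 0.2, -6.9]
width: 0.239
```

{"method": "arm_command", "body": {
  "motion": [
    [10,0.6,0,0,0,0,0],
    [10,0.5,0,0,0,0,0],
    [10,0.4,0,0,0,0,0],
    [10,0,0,0,0,0,0]
  ]
}}

```text
clock: 7.35
position: [0.5357, 0.3216, 0.1863]
ee_rot: [-1.161, 1.239, 1.161]
force: [-4.5, -1.6, 5.7]
width: 0.235
```

{"method": "arm_command", "body": {
  "motion": [
    [32,0,0,0,0,0,0],
    [50,0,0,0,0,0,0],
    [50,0,0,0,0,0,0],
    [50,-30,0,0,0,0,0],
    [50,-50,0,0,0,0,0]
  ]
}}

```text
clock: 7.98
position: [0.5352, 0.3213, 0.2647]
ee_rot: [-1.162, 1.243, 1.162]
force: [1.4, 0.3, 0.6]
width: 0.546
```

```bash
python3 plan.py .5206 -.3574 .12 4.15
```

```text
t 7.97 tip [0.5347 0.3209 0.0867] yaw -3.7 tilt [-0.0028 -0.0021] F [1.4 0.3 0.6] w 50.1 q7 0.96
shift [ -31.8  -29.2 -678.3] turn [-7.85 -0.12 -0.16]
```

{"method": "arm_command", "body": {
  "motion": [
    [50,-32,-2.2,-30.3,0,0,0],
    [50,0,-2.2,-54,0,0,0],
    [50,0,-2.2,-54,0,0,0],
    [50,0,-2.2,-54,0,0,0],
    [50,0,-2.2,-54,0,0,0]
  ]
}}

```text
clock: 8.6
position: [0.5307, 0.0734, 0.2977]
ee_rot: [-1.162, 1.238, 1.161]
force: [0.7, -0.7, -0.7]
width: 0.545
```

{"method": "arm_command", "body": {
  "motion": [
    [50,0,-2.2,-54,0,0,0],
    [50,0,-2.2,-54,0,0,0],
    [50,0,-2.2,-54,0,0,0],
    [50,0,-2.2,-54,0,0,0],
    [50,0,-2.2,-54,0,0,0]
  ]
}}

```text
clock: 9.22
position: [0.5242, -0.1968, 0.2976]
ee_rot: [-1.162, 1.238, 1.161]
force: [0.8, -0.2, 0.3]
width: 0.542
```

{"method": "arm_command", "body": {
  "motion": [
    [50,0,-2.2,-54,0,0,0],
    [50,0,-2.2,-54,0,0,0],
    [50,0,-2.2,-54,0,0,0],
    [50,0,0,0,-7.8,0,0],
    [50,0,0,0,0,0,0]
  ]
}}

```text
clock: 9.85
position: [0.5202, -0.3577, 0.2972]
ee_rot: [-1.26, 1.175, 1.261]
force: [-0.3, 0.8, -0.6]
width: 0.549
```

```bash
cat > look.py <<'E'
import sys
from h import *
np.set_printoptions(suppress=True,precision=4)
# look.py tool:n:x:y:deg or panel:n:x:y:deg
d=cam("top")
for a in sys.argv[1:]:
    k,n,x,y,g=a.split(":");t0=[float(x),float(y),np.radians(float(g))]
    if k=="tool":r=fit_tool(d,n,t0);t=r[0]
    else:r=fit_panel(d,n,t0);t=goal(n,r[0])
    print(k,n,t[:2],np.round(np.degrees(t[2]),2),"cost",round(r[1],2))
E
python3 look.py tool:hammer:.535:.321:-3.7 panel:wrench:.48:.102:5.5 tool:square:.5:-.159:6.7; python3 plan.py .5206 -.3574 .007 4.15
```

```text
tool hammer [0.5362 0.3172] -3.55 cost 0.45
panel wrench [0.5119 0.0839] 5.4 cost 0.48
tool square [ 0.5   -0.159] 6.85 cost 0.31
t 9.9 tip [ 0.5205 -0.3567  0.1193] yaw 3.95 tilt [0.0002 0.0008] F [ 0.3  0.2 -0.1] w 49.9 q7 2.26
shift [112.3  -0.   -0.6] turn [-0.2   0.04  0.01]
```

The camera fit is biased toward the camera by the visible side faces, so I'll switch to true 3D points.

```bash
sed -i 's/H=h\[v,u\]; p=plane(d,np.c_\[u,v\],zt)/H=h[v,u]; p=P[v,u][:,:2]/' h.py; python3 look.py tool:hammer:.535:.321:-3.7 tool:square:.5:-.159:6.7
python3 - <<'E'
from h import *
# camera height bias near the things
P=heights(cam("top"));print(np.nanmean(P[...,2][(P[...,0]>.4)&(P[...,0]<.5)&(P[...,1]>.0)&(P[...,1]<.05)]))
E
```

```text
tool hammer [0.5391 0.3207] -3.62 cost 0.47
tool square [ 0.501  -0.1594] 6.82 cost 0.31
0.00015361118780601185
```

{"method": "arm_command", "body": {
  "motion": [
    [50,40,0,-1,0,0,0],
    [50,40,0,0,0,0,0],
    [50,22,0,0,0,0,0],
    [50,10,0,0,0,0,0],
    [50,0,0,0,0,0,0]
  ]
}}

```text
clock: 10.62
position: [0.5207, -0.3577, 0.1854]
ee_rot: [-1.261, 1.175, 1.262]
force: [0.2, -0.3, -0.6]
width: 0.542
```

{"method": "arm_command", "body": {
  "motion": [
    [10,0,0,0,0,0,0],
    [8,0,0,0,0,0,0],
    [8,0,0,0,0,0,0],
    [8,0,0,0,0,0,0],
    [8,0,0,0,0,0,0]
  ]
}}

```text
clock: 11.25
position: [0.5206, -0.3578, 0.1857]
ee_rot: [-1.261, 1.174, 1.262]
force: [-0.9, 3.4, 5.3]
width: 0.167
```

```bash
python3 plan.py .5206 -.3574 .007 4.15
```

```text
t 11.25 tip [ 0.5206 -0.3577  0.0077] yaw 4.11 tilt [0.0001 0.0007] F [-0.9  3.4  5.3] w 15.4 q7 2.29
shift [ 0.7 -0.   0.4] turn [-0.04  0.04  0.01]
```

{"method": "arm_command", "body": {
  "motion": [
    [8,-8,0,0,0,0,0],
    [8,-20,0,0,0,0,0],
    [8,-25,0,0,0,0,0],
    [8,-25,0,0,0,0,0],
    [8,0,0,0,0,0,0]
  ]
}}

```text
clock: 11.88
position: [0.5211, -0.3589, 0.2662]
ee_rot: [-1.265, 1.174, 1.257]
force: [-0.3, 0.0, -6.4]
width: 0.168
```

```bash
python3 plan.py .510 .0845 .085 5.4
```

```text
t 11.88 tip [ 0.5218 -0.3593  0.0882] yaw 4.08 tilt [ 0.004  -0.0026] F [-0.3  0.  -6.4] w 15.5 q7 2.28
shift [  2.  -20.5 443.1] turn [-1.32 -0.17  0.22]
```

{"method": "arm_command", "body": {
  "motion": [
    [8,0,-1,21.8,0,0,0],
    [8,0,-1.9,40,0,0,0],
    [8,0,-1.9,40,0,0,0],
    [8,0,-1.9,40,0,0,0],
    [8,0,-1.9,40,0,0,0]
  ]
}}

```text
clock: 12.5
position: [0.5153, -0.1739, 0.2625]
ee_rot: [-1.261, 1.175, 1.264]
force: [0.6, -0.4, -6.3]
width: 0.168
```

{"method": "arm_command", "body": {
  "motion": [
    [8,0,-1.9,40,0,0,0],
    [8,0,-1.9,40,0,0,0],
    [8,0,-1.9,40,0,0,0],
    [8,0,-1.9,40,0,0,0],
    [8,0,-1.9,40,0,0,0]
  ]
}}

```text
clock: 13.12
position: [0.5102, 0.0259, 0.2627]
ee_rot: [-1.261, 1.175, 1.263]
force: [1.3, -0.5, -6.8]
width: 0.172
```

{"method": "arm_command", "body": {
  "motion": [
    [8,0,-1.9,40,0,0,0],
    [8,0,-1,20,0,0,0],
    [8,20,0,0,-1.3,0,0],
    [8,20,0,0,0,0,0],
    [8,0,0,0,0,0,0]
  ]
}}

```text
clock: 13.75
position: [0.5083, 0.0844, 0.2217]
ee_rot: [-1.277, 1.167, 1.282]
force: [-0.3, -0.6, -6.4]
width: 0.17
```

```bash
python3 plan.py .510 .0845 .0085 5.4;python3 - <<'E'
from h import *
d=cam("side");uv=proj(d,[[.5,.09,.05]])[0];print(uv)
u,v=int(uv[0]),int(uv[1]);y0=max(0,v-75);x0=max(0,u-100)
cv2.imwrite("pics/c.png",cv2.resize(d["frame"][y0:y0+150,x0:x0+200,::-1],(800,600),interpolation=cv2.INTER_CUBIC))
E
```

```text
t 13.75 tip [0.5075 0.0842 0.0437] yaw 5.44 tilt [-0.0045 -0.0009] F [-0.3 -0.6 -6.4] w 15.6 q7 1.5
shift [35.2 -1.9 -0. ] turn [ 0.04 -0.03 -0.26]
[235.31502727 176.74771476]
```

View pics/c.png

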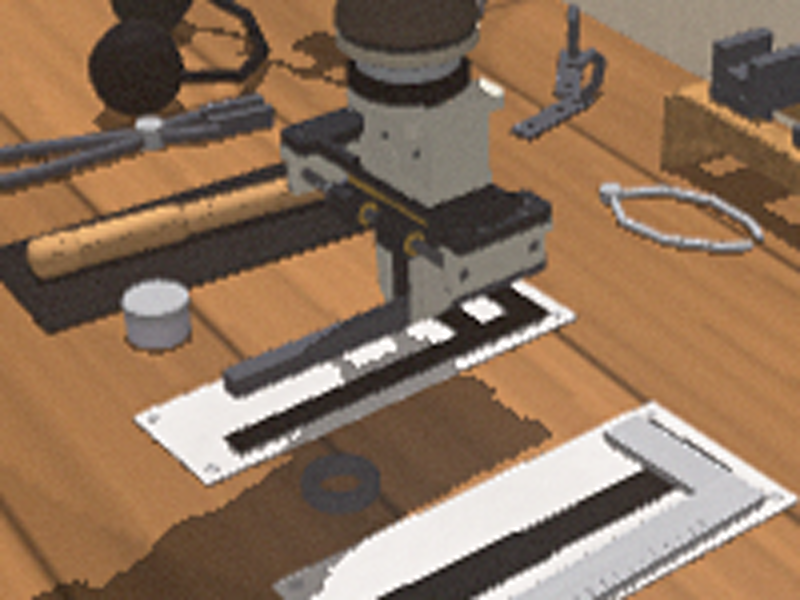

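The wrench hangs level over its outline, handle end at (230,380), and clears the tin, ring and hammer. Lowering it.

{"method": "arm_command", "body": {
  "motion": [
    [8,16,0,0,0,0,0],
    [8,10,0,0,0,0,0],
    [8,5,0,0,0,0,0],
    [8,0,0,0,0,0,0],
    [8,0,0,0,0,0,0]
  ]
}}

```text
clock: 14.42
position: [0.5101, 0.084, 0.1927]
ee_rot: [-1.278, 1.163, 1.278]
force: [-0.4, -0.1, -5.9]
width: 0.167
```

```bash
python3 plan.py .510 .0845 .0085 5.4;python3 - <<'E'
from h import *
P=heights(cam("top"))
# free end of bar: pixels raised near handle end, in wrench-goal frame
q=loc(P[...,:2].reshape(-1,2),[.5119,.0839,np.radians(5.4)]);z=P[...,2].ravel()
k=(np.abs(q[:,1])<.03)&(q[:,0]>-.17)&(q[:,0]<-.08)&(z>.012)
print(k.sum(),"near end x",np.nanpercentile(q[k,0],[0,2,5]),"want -.145; mid y",np.median(q[k,1]),"z",np.median(z[k]))
E
```

```text
t 14.43 tip [0.5102 0.084  0.0147] yaw 5.39 tilt [0.0006 0.0002] F [-0.4 -0.1 -5.9] w 15.4 q7 1.51
shift [6.2 0.  0.5] turn [-0.01  0.01  0.03]
1882 near end x [-0.16998052 -0.16821845 -0.16551786] want -.145; mid y -0.004718416636025474 z 0.6846691356097292
```

{"method": "arm_command", "body": {
  "motion": [
    [8,4,0,0.4,0,0,0],
    [8,2,0,0,0,0,0],
    [8,0.5,0,0,0,0,0],
    [8,0.5,0,0,0,0,0],
    [8,0,0,0,0,0,0]
  ]
}}

```text
clock: 15.1
position: [0.5098, 0.0844, 0.1857]
ee_rot: [-1.278, 1.163, 1.278]
force: [-2.5, -0.7, -0.6]
width: 0.166
```

{"method": "arm_command", "body": {
  "motion": [
    [8,0.3,0,0,0,0,0],
    [22,0,0,0,0,0,0],
    [34,0,0,0,0,0,0],
    [34,0,0,0,0,0,0],
    [34,-20,0,0,0,0,0]
  ]
}}

```text
clock: 15.72
position: [0.5094, 0.0843, 0.2044]
ee_rot: [-1.278, 1.165, 1.28]
force: [0.6, 0.4, -0.2]
width: 0.368
```

{"method": "arm_command", "body": {
  "motion": [
    [50,-40,0,0,0,0,0],
    [60,-50,0,0,0,0,0],
    [60,0,-1,-60,0,0,0],
    [60,0,-1,-60,0,0,0],
    [60,0,-1,-60,0,0,0]
  ]
}}

```text
clock: 16.35
position: [0.5299, -0.0961, 0.2955]
ee_rot: [-1.279, 1.162, 1.278]
force: [1.3, 0.3, -0.5]
width: 0.653
```

```bash
python3 plan.py .501 -.159 .007 6.83; python3 look.py tool:wrench:.512:.084:5.4 panel:wrench:.48:.102:5.5 tool:square:.501:-.159:6.8 panel:square:.5018:-.3379:4.9
```

```text
t 16.35 tip [ 0.5301 -0.0961  0.1175] yaw 5.44 tilt [0.0011 0.    ] F [ 1.3  0.3 -0.5] w 60.0 q7 1.85
shift [110.5  34.9 -59.8] turn [-1.39 -0.01  0.06]
tool wrench [0.5127 0.0828] 5.3 cost 0.35
panel wrench [0.5123 0.0839] 5.36 cost 0.15
tool square [ 0.5016 -0.1604] 6.36 cost 0.61
panel square [ 0.5396 -0.374 ] 4.81 cost 0.39
```

The wrench is on its outline to about 1 mm and 0.1°. Next, the square.

{"method": "arm_command", "body": {
  "motion": [
    [60,0,17.4,-29.4,0,0,0],
    [60,0,17.4,-29.5,0,0,0],
    [60,30,0,0,-1.4,0,0],
    [60,30,0,0,0,0,0],
    [60,0,0,0,0,0,0]
  ]
}}

```text
clock: 17.02
position: [0.4998, -0.1561, 0.2336]
ee_rot: [-1.293, 1.153, 1.299]
force: [0.3, 0.4, -0.1]
width: 0.658
```

```bash
python3 plan.py .501 -.158 .006 6.83
```

```text
t 17.02 tip [ 0.4991 -0.1559  0.0556] yaw 6.78 tilt [-0.0039  0.0008] F [ 0.3  0.4 -0.1] w 60.4 q7 2.02
shift [49.6 -1.1 -2.1] turn [-0.05  0.07 -0.21]
```

{"method": "arm_command", "body": {
  "motion": [
    [60,25,0,-1.5,0,0,0],
    [60,15,0,0,0,0,0],
    [60,7,0,0,0,0,0],
    [60,0,0,0,0,0,0],
    [60,0,0,0,0,0,0]
  ]
}}

```text
clock: 17.65
position: [0.5011, -0.158, 0.1887]
ee_rot: [-1.296, 1.15, 1.295]
force: [-0.3, -0.5, 0.9]
width: 0.648
```

```bash
python3 plan.py .501 -.158 .006 6.83
```

```text
t 17.65 tip [ 0.5013 -0.158   0.0107] yaw 6.79 tilt [ 0.0009 -0.0002] F [-0.3 -0.5  0.9] w 59.5 q7 2.04
shift [4.7 0.1 0. ] turn [-0.04 -0.01  0.05]
```

{"method": "arm_command", "body": {
  "motion": [
    [60,3,0,0,0,0,0],
    [60,1.7,0,0,0,0,0],
    [60,0,0,0,0,0,0],
    [24,0,0,0,0,0,0],
    [24,0,0,0,0,0,0]
  ]
}}

```text
clock: 18.27
position: [0.5008, -0.1579, 0.1834]
ee_rot: [-1.296, 1.151, 1.296]
force: [1.0, -0.2, -0.2]
width: 0.485
```

{"method": "arm_command", "body": {
  "motion": [
    [22,0,0,0,0,0,0],
    [22,0,0,0,0,0,0],
    [22,0,0,0,0,0,0]
  ]
}}

```text
clock: 18.65
position: [0.5008, -0.1578, 0.1834]
ee_rot: [-1.296, 1.151, 1.296]
force: [-0.3, -0.2, 0.3]
width: 0.317
```

```bash
python3 plan.py .501 -.158 .006 6.83
```

```text
t 18.65 tip [ 0.5008 -0.1578  0.0054] yaw 6.8 tilt [-0.      0.0001] F [-0.3 -0.2  0.3] w 29.1 q7 2.04
shift [-0.6 -0.1 -0.2] turn [-0.03  0.01 -0.  ]
```

{"method": "arm_command", "body": {
  "motion": [
    [22,0,0,0,0,0,0],
    [22,-4,0,0,0,0,0],
    [22,-10,0,0,0,0,0],
    [22,-15,0,0,0,0,0],
    [22,-15,0,0,0,0,0]
  ],
  "newtons": 60
}}

```text
clock: 19.27
position: [0.5009, -0.158, 0.2287]
ee_rot: [-1.296, 1.151, 1.296]
force: [-0.5, 0.2, -5.7]
width: 0.314
```

{"method": "arm_command", "body": {
  "motion": [
    [22,-15,0,0,0,0,0],
    [22,-10,0,0,0,0,0],
    [22,0,0,0,0,0,0]
  ]
}}

```text
clock: 19.65
position: [0.5011, -0.158, 0.2533]
ee_rot: [-1.297, 1.15, 1.295]
force: [0.2, 0.1, -6.2]
width: 0.318
```

```bash
python3 plan.py .5395 -.373 .074 4.83;python3 - <<'E'
from h import *
d=cam("side");uv=proj(d,[[.5,-.16,.05]])[0]
u,v=int(uv[0]),int(uv[1]);y0=max(0,v-75);x0=max(0,u-100)
cv2.imwrite("pics/e.png",cv2.resize(d["frame"][y0:y0+150,x0:x0+200,::-1],(800,600),interpolation=cv2.INTER_CUBIC))
E
```

```text
t 19.65 tip [ 0.5014 -0.158   0.0753] yaw 6.8 tilt [ 0.0017 -0.0002] F [ 0.2  0.1 -6.2] w 29.2 q7 2.02
shift [   1.5  -12.7 -218.1] turn [ 1.97 -0.02  0.09]
```

View pics/e.png

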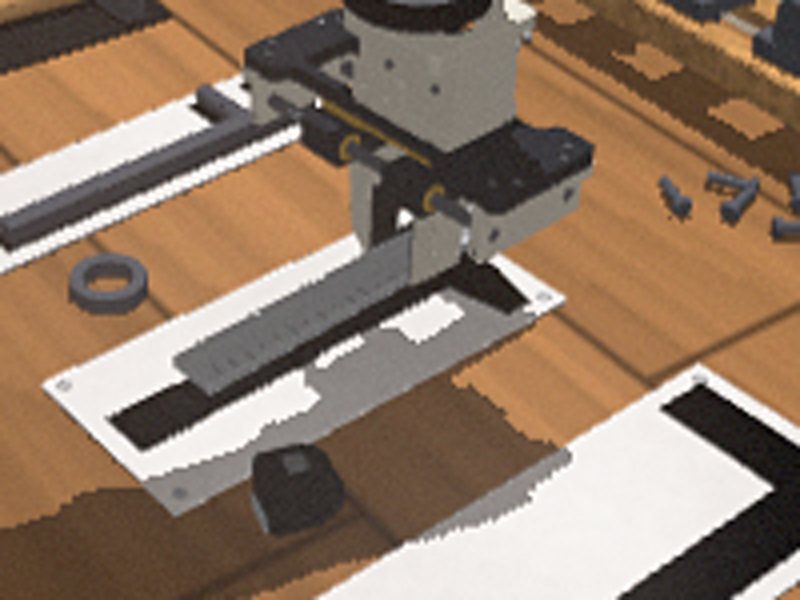

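The square is held level and clear of the tape. Moving it over its own panel.

{"method": "arm_command", "body": {
  "motion": [
    [22,0,-1.2,-21,0,0,0],
    [22,0,-2,-35,0,0,0],
    [22,0,-2.2,-38,0,0,0],
    [22,0,-2.2,-38,0,0,0],
    [22,0,-2.1,-37,0,0,0]
  ]
}}

```text
clock: 20.32
position: [0.5303, -0.3257, 0.2514]
ee_rot: [-1.295, 1.151, 1.297]
force: [0.4, 0.3, -6.1]
width: 0.313
```

{"method": "arm_command", "body": {
  "motion": [
    [22,0,-1.8,-32,0,0,0],
    [22,0,-1,-17,0,0,0],
    [22,20,0,0,2,0,0],
    [22,20,0,0,0,0,0],
    [22,15,0,0,0,0,0]
  ]
}}

```text
clock: 20.95
position: [0.5388, -0.3708, 0.1949]
ee_rot: [-1.269, 1.167, 1.275]
force: [1.0, -0.3, -6.2]
width: 0.315
```

{"method": "arm_command", "body": {
  "motion": [
    [22,5,0,0,0,0,0],
    [22,0,0,0,0,0,0]
  ]
}}

```text
clock: 21.2
position: [0.5391, -0.3725, 0.1921]
ee_rot: [-1.27, 1.168, 1.271]
force: [0.7, -0.4, -5.9]
width: 0.318
```

```bash
python3 plan.py .539 -.373 .0055 4.83
```

```text
t 21.2 tip [ 0.539  -0.3725  0.0141] yaw 4.82 tilt [-0.0005  0.0004] F [ 0.7 -0.4 -5.9] w 29.2 q7 2.32
shift [ 8.6  0.1 -0.5] turn [-0.01  0.02 -0.03]
```

{"method": "arm_command", "body": {
  "motion": [
    [22,4,0,-0.4,0,0,0],
    [22,2.5,0,0,0,0,0],
    [22,0.8,0,0,0,0,0],
    [22,0.5,0,0,0,0,0],
    [22,0,0,0,0,0,0]
  ]
}}

```text
clock: 21.82
position: [0.5391, -0.3733, 0.1847]
ee_rot: [-1.271, 1.168, 1.27]
force: [0.5, 0.5, -7.2]
width: 0.318
```

{"method": "arm_command", "body": {
  "motion": [
    [22,0.5,0,0,0,0,0],
    [22,0.5,0,0,0,0,0],
    [22,0,0,0,0,0,0]
  ]
}}

```text
clock: 22.2
position: [0.5391, -0.3733, 0.1837]
ee_rot: [-1.271, 1.168, 1.27]
force: [-0.0, -1.0, -5.6]
width: 0.317
```

{"method": "arm_command", "body": {
  "motion": [
    [22,0.5,0,0,0,0,0],
    [22,0.3,0,0,0,0,0],
    [22,0,0,0,0,0,0]
  ]
}}

```text
clock: 22.58
position: [0.5391, -0.3733, 0.1835]
ee_rot: [-1.271, 1.168, 1.27]
force: [-2.1, 2.4, 5.9]
width: 0.314
```

{"method": "arm_command", "body": {
  "motion": [
    [35,0,0,0,0,0,0],
    [48,0,0,0,0,0,0],
    [48,0,0,0,0,0,0],
    [48,-20,0,0,0,0,0],
    [48,-40,0,0,0,0,0]
  ],
  "newtons": 50
}}

```text
clock: 23.2
position: [0.5386, -0.373, 0.2431]
ee_rot: [-1.268, 1.169, 1.273]
force: [0.5, -0.9, -0.2]
width: 0.521
```

{"method": "arm_command", "body": {
  "motion": [
    [60,-52,-4.4,30,0,0,0],
    [60,0,-4.4,54,0,0,0],
    [60,0,-4.4,54,0,0,0],
    [60,0,-4.4,54,0,0,0],
    [60,0,-4.4,54,0,0,0]
  ]
}}

```text
clock: 23.82
position: [0.5404, -0.1247, 0.2964]
ee_rot: [-1.272, 1.167, 1.269]
force: [1.4, 1.0, -0.2]
width: 0.656
```

{"method": "arm_command", "body": {
  "motion": [
    [60,0,-4.4,54,0,0,0],
    [60,0,-4.4,54,0,0,0],
    [60,0,-4.4,54,0,0,0],
    [60,0,-4.4,54,0,0,0],
    [60,0,-4.4,54,0,0,0]
  ]
}}

```text
clock: 24.45
position: [0.5399, 0.1463, 0.2965]
ee_rot: [-1.271, 1.167, 1.269]
force: [1.1, 0.5, -0.2]
width: 0.646
```

```bash
python3 plan.py .536 .3216 .0072 -3.7; python3 look.py tool:square:.54:-.374:4.8 panel:square:.5018:-.3379:4.9 panel:hammer:.4736:-.1144:4.4
```

```text
t 24.45 tip [0.5402 0.1464 0.1185] yaw 4.78 tilt [0.0021 0.0007] F [ 1.1  0.5 -0.2] w 59.3 q7 1.38
shift [111.4 -10.5 175. ] turn [8.48 0.04 0.12]
tool square [ 0.5386 -0.3754] 4.8 cost 0.6
panel square [ 0.5395 -0.374 ] 4.81 cost 0.14
panel hammer [ 0.5432 -0.1089] 4.51 cost 0.39
```

{"method": "arm_command", "body": {
  "motion": [
    [60,0,-2.6,48,0,0,0],
    [60,0,-2.6,50,0,0,0],
    [60,0,-2.6,48,0,0,0],
    [60,0,-2.6,27,0,0,0],
    [60,20,0,0,8.5,0,0]
  ]
}}

```text
clock: 25.12
position: [0.5361, 0.3202, 0.2766]
ee_rot: [-1.161, 1.234, 1.161]
force: [0.5, 0.0, -1.1]
width: 0.651
```

{"method": "arm_command", "body": {
  "motion": [
    [60,20,0,0,0,0,0],
    [60,0,0,0,0,0,0]
  ]
}}

```text
clock: 25.38
position: [0.5357, 0.3166, 0.2541]
ee_rot: [-1.162, 1.242, 1.161]
force: [-0.4, -0.2, 0.6]
width: 0.655
```

```bash
python3 plan.py .536 .3216 .0075 -3.7; python3 look.py panel:hammer:.4736:-.1144:4.4 tool:square:.54:-.374:4.8 panel:square:.5018:-.3379:4.9 tool:wrench:.512:.084:5.4 panel:wrench:.48:.102:5.5
```

```text
t 25.38 tip [0.5353 0.3162 0.0761] yaw -3.76 tilt [-0.0017 -0.0021] F [-0.4 -0.2  0.6] w 60.1 q7 1.0
shift [68.6 -0.1  5.2] turn [-0.06 -0.13 -0.09]
panel hammer [ 0.5432 -0.1089] 4.51 cost 0.37
tool square [ 0.5386 -0.3755] 4.88 cost 0.6
panel square [ 0.5396 -0.3741] 4.77 cost 0.14
tool wrench [0.5128 0.0828] 5.34 cost 0.37
panel wrench [0.5132 0.0836] 5.83 cost 1.04
```

{"method": "arm_command", "body": {
  "motion": [
    [60,30,0,4,0,0,0],
    [60,25,0,0,0,0,0],
    [60,0,0,0,0,0,0],
    [60,0,0,0,0,0,0]
  ]
}}

```text
clock: 25.92
position: [0.5368, 0.3217, 0.2014]
ee_rot: [-1.161, 1.237, 1.16]
force: [-0.3, -0.1, 0.9]
width: 0.656
```

```bash
python3 plan.py .536 .3216 .0075 -3.7
```

```text
t 25.93 tip [0.537  0.3219 0.0234] yaw -3.74 tilt [0.0017 0.001 ] F [-0.3 -0.1  0.9] w 60.2 q7 1.01
shift [15.9  0.8 -0.2] turn [-0.04  0.06  0.09]
```

{"method": "arm_command", "body": {
  "motion": [
    [60,10,0,0,0,0,0],
    [60,5.5,0,0,0,0,0],
    [40,0,0,0,0,0,0],
    [15,0,0,0,0,0,0],
    [15,0,0,0,0,0,0]
  ]
}}

```text
clock: 26.55
position: [0.536, 0.3219, 0.1845]
ee_rot: [-1.161, 1.239, 1.161]
force: [0.1, -0.2, 0.4]
width: 0.382
```

{"method": "arm_command", "body": {
  "motion": [
    [15,0,0,0,0,0,0],
    [15,0,0,0,0,0,0],
    [15,0,0,0,0,0,0],
    [15,0,0,0,0,0,0]
  ]
}}

```text
clock: 27.05
position: [0.536, 0.3218, 0.1845]
ee_rot: [-1.161, 1.239, 1.161]
force: [-0.4, -0.1, 2.6]
width: 0.235
```

```bash
python3 plan.py .536 .3216 .0075 -3.7
```

```text
t 27.05 tip [0.536  0.3218 0.0065] yaw -3.7 tilt [0.0001 0.0001] F [-0.4 -0.1  2.6] w 21.5 q7 1.01
shift [-1.  -0.  -0.2] turn [-0.    0.01  0.01]
```

{"method": "arm_command", "body": {
  "motion": [
    [10,-8,0,0,0,0,0],
    [10,-20,0,0,0,0,0],
    [10,-25,0,0,0,0,0],
    [10,-25,-0.6,-8.6,0,0,0],
    [10,0,-2,-25,0,0,0]
  ]
}}

```text
clock: 27.68
position: [0.5364, 0.289, 0.2637]
ee_rot: [-1.163, 1.234, 1.163]
force: [0.5, -0.8, -8.0]
width: 0.237
```

{"method": "arm_command", "body": {
  "motion": [
    [10,0,-3,-38,0,0,0],
    [10,0,-3,-38,0,0,0],
    [10,0,-3,-38,0,0,0],
    [10,0,-3,-38,0,0,0],
    [10,0,-3,-38,0,0,0]
  ]
}}

```text
clock: 28.3
position: [0.5378, 0.0944, 0.2609]
ee_rot: [-1.16, 1.243, 1.162]
force: [0.2, 0.3, -7.4]
width: 0.235
```

{"method": "arm_command", "body": {
  "motion": [
    [10,0,-3,-38,0,0,0],
    [10,0,-3,-38,0,0,0],
    [10,0,-3,-38,0,0,0],
    [10,0,-3,-38,0,0,0],
    [10,0,-2,-25,0,0,0]
  ]
}}

```text
clock: 28.92
position: [0.5396, -0.0837, 0.2609]
ee_rot: [-1.158, 1.244, 1.16]
force: [-0.1, 1.2, -6.6]
width: 0.233
```

{"method": "arm_command", "body": {
  "motion": [
    [10,0,-1.5,-28,0,0,0],
    [10,0,0,0,-4.1,0,0],
    [10,15,0,0,-4.1,0,0],
    [10,20,0,0,0,0,0],
    [10,0,0,0,0,0,0]
  ]
}}

```text
clock: 29.55
position: [0.5389, -0.1091, 0.225]
ee_rot: [-1.263, 1.176, 1.27]
force: [-1.3, 0.1, -7.5]
width: 0.237
```

```bash
python3 plan.py .5414 -.108 .0075 4.45;python3 look.py panel:hammer:.4736:-.1144:4.4
```

```text
t 29.55 tip [ 0.5379 -0.109   0.047 ] yaw 4.41 tilt [-0.0058  0.0001] F [-1.3  0.1 -7.5] w 21.8 q7 1.86
shift [39.5 -2.8  0.8] turn [-0.04  0.03 -0.33]
panel hammer [ 0.6062 -0.0844] 11.1 cost 0.12
```

{"method": "arm_command", "body": {
  "motion": [
    [10,16,-1,0.8,0,0,0],
    [10,10,0,0,0,0,0],
    [10,5,0,0,0,0,0],
    [10,0,0,0,0,0,0],
    [10,0,0,0,0,0,0]
  ]
}}

```text
clock: 30.22
position: [0.5424, -0.1072, 0.1966]
ee_rot: [-1.267, 1.171, 1.266]
force: [0.5, -0.2, -8.0]
width: 0.231
```

```bash
python3 plan.py .5414 -.108 .0075 4.45
```

```text
t 30.23 tip [ 0.5425 -0.1072  0.0186] yaw 4.5 tilt [ 0.0005 -0.    ] F [ 0.5 -0.2 -8. ] w 21.2 q7 1.86
shift [11.1  1.1 -0.7] turn [ 0.05 -0.    0.03]
```

{"method": "arm_command", "body": {
  "motion": [
    [10,6,1,-0.7,0,0,0],
    [10,3,0,0,0,0,0],
    [10,1.3,0,0,0,0,0],
    [10,0.7,0,0,0,0,0],
    [10,0,0,0,0,0,0]
  ]
}}

```text
clock: 30.85
position: [0.5413, -0.1079, 0.1853]
ee_rot: [-1.267, 1.171, 1.267]
force: [-0.4, -0.4, -7.4]
width: 0.236
```

{"method": "arm_command", "body": {
  "motion": [
    [10,0.5,0,0,0,0,0],
    [10,0.4,0,0,0,0,0],
    [10,0,0,0,0,0,0]
  ]
}}

```text
clock: 31.22
position: [0.5413, -0.1079, 0.1845]
ee_rot: [-1.267, 1.171, 1.267]
force: [0.6, 0.8, -5.6]
width: 0.236
```

{"method": "arm_command", "body": {
  "motion": [
    [10,0.4,0,0,0,0,0],
    [10,0.3,0,0,0,0,0],
    [10,0,0,0,0,0,0]
  ]
}}

```text
clock: 31.6
position: [0.5413, -0.108, 0.1844]
ee_rot: [-1.267, 1.171, 1.266]
force: [-4.3, 0.6, 4.5]
width: 0.234
```

{"method": "arm_command", "body": {
  "motion": [
    [32,0,0,0,0,0,0],
    [48,0,0,0,0,0,0],
    [48,0,0,0,0,0,0],
    [48,-20,0,0,0,0,0],
    [48,-40,0,0,0,0,0]
  ]
}}

```text
clock: 32.22
position: [0.5407, -0.1078, 0.2431]
ee_rot: [-1.265, 1.173, 1.269]
force: [0.5, 0.2, 0.2]
width: 0.522
```

{"method": "arm_command", "body": {
  "motion": [
    [60,-55,0,0,0,0,0],
    [60,-20,0,55,0,0,0],
    [60,-20,0,55,0,0,0],
    [60,0,0,60,0,0,0],
    [60,0,0,60,0,0,0]
  ]
}}

```text
clock: 32.85
position: [0.523, 0.1231, 0.3393]
ee_rot: [-1.267, 1.17, 1.265]
force: [1.0, -0.1, 0.2]
width: 0.655
```

{"method": "arm_command", "body": {
  "motion": [
    [60,0,0,60,0,0,0],
    [60,0,0,60,0,0,0],
    [60,0,20,55,0,0,0],
    [60,0,20,55,0,0,0],
    [60,0,20,55,0,0,0]
  ]
}}

```text
clock: 33.48
position: [0.4403, 0.4024, 0.3388]
ee_rot: [-1.267, 1.171, 1.266]
force: [0.6, 0.4, 0.4]
width: 0.652
```

{"method": "arm_command", "body": {
  "motion": [
    [60,0,20,40,0,0,0],
    [60,0,0,0,0,0,0],
    [60,0,0,0,0,0,0]
  ]
}}

```text
clock: 33.85
position: [0.4184, 0.4385, 0.3386]
ee_rot: [-1.267, 1.172, 1.266]
force: [-0.1, -0.9, -0.1]
width: 0.652
```

```bash
sed -e 's/^T=.*/T={"hammer":[.5432,-.1089,.078],"wrench":[.512,.084,.094],"square":[.539,-.374,.084]}/' -e 's/fit.png/fit2.png/' m.py > m2.py; python3 m2.py; for n in tin tape ring; do python3 -c "
from h import *
cam('top');a=pinpoint('top','$n');print('$n',[(np.round(b['point'],3),round(b['p'],2)) for b in a[:1]])"; done
```

```text
hammer [ 0.5438 -0.1101] 4.410068198364587 0.39 | panel [ 0.4736 -0.1146] 4.44928402229886 0.14 [119.5666 235.1889 138.393 ] | goal [ 0.5433 -0.1091] 4.44928402229886
wrench [0.5131 0.0829] 5.418228703855673 0.37 | panel [0.4799 0.1028] 5.389467948512615 0.14 [ 122.8418  235.9341 -913.9963] | goal [0.5118 0.0837] 5.389467948512615
square [ 0.5389 -0.3752] 4.860820630043036 0.6 | panel [ 0.5014 -0.3371] 4.840661337557208 0.14 [ 119.2682  232.2231 -974.5068] | goal [ 0.5396 -0.374 ] 4.840661337557208
tin [(array([0.387, 0.221, 0.002]), 0.8)]
tape [(array([ 0.388, -0.217, -0.   ]), 0.47)]
ring [(array([ 0.398, -0.004,  0.001]), 0.64)]
```

View pics/fit2.png

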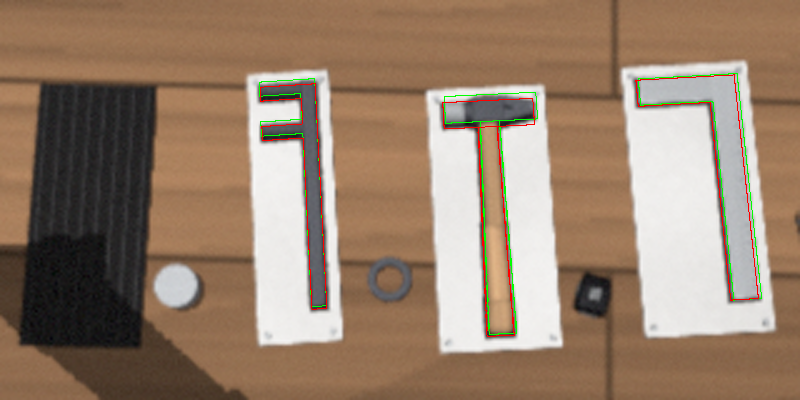

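All three tools lie on their outlines, with residuals of at most about 1.4 mm and 0.05°. The tin, tape and ring have not moved, and the arm is clear. Handing in.

```bash
python3 -c "
from cell import arm
print(arm.sign_off())"
```

```text
the job is handed in; nothing more can be done
None
```

All three tools are on their own outlines, the right way round, and the job is handed in at about 34 s on the robot's clock. I parked the hammer on the mat, laid the wrench and then the square on their own panels, and brought the hammer to its panel last. I lowered each tool until the force showed contact before letting go.

Last checks from the top camera, with the arm clear:

| Tool | Offset in x (mm) | Offset in y (mm) | Angle error |
|---|---|---|---|
| Hammer | +0.5 | −1.0 | about 0.04° |
| Wrench | +1.3 | −0.8 | about 0.03° |
| Square | −0.7 | −1.2 | about 0.02° |

- **Common bias:** all three y offsets point the same way. For the hammer on the mat and the wrench, where I compared camera with arm, the camera read 1 to 1.6 mm lower in y than the arm. Part of the offset is therefore probably measurement error.
- **Bystanders:** the tin, tape measure and ring read within about 1 mm of where they started.
- **Failed checks:** two fits taken while the arm blocked the view were useless, and I discarded them. My first depth fit read up to 4 mm off because it caught the tools' side faces; I corrected it before placing anything on a panel.

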